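# Check a cup for cracks on the light box

### The arm

A 6-joint arm with a two-finger parallel gripper is mounted at the origin on the work surface. World frame = base frame: x ahead of the robot, y to its left, z up, the work surface at z = 0. Lengths are in m, angles in rad, forces in N, time in s.
With the tool pointing down it reaches from about 0.4 to 0.825 m from the base axis. Payload 7 kg.
Tool frame: the origin (TCP) lies between the finger pads; the fingertips stand 8 mm ahead of it and the grasp point (between the pads) lies 11 mm behind it (arm.finger_overhang is the distance from the TCP to the fingertips, in m); z points along the fingers, y is the line along which they close (so a half turn about z gives the same grasp; the last joint's range is limited). The gripper opens to 88 mm and grips with 3 to 60 N. Pads are 19 mm wide; open, the fingers measure 130 mm over their backs; the gripper's body (78 mm by 193 mm) begins 47 mm behind the grasp point.
Start: joints at [1.429, 0.359, 0.012, 0, -1.224, -0.288], TCP at [0.281, 0.614, 0.235] pointing down, gripper open.
Joint ranges: [-3.07, 3.07], [-1.43, 2.12], [-1.02, 1.25], [-3.03, 1.67], [-3.05, -0], [-3.03, 3.03]. Speed limits (rad/s): [2.39, 2.39, 3.01, 3.14, 3.14, 3.14].

### API

Orientations are given as [roll, pitch, yaw] about the fixed x, y, z axes, in that order (R = Rz(yaw) Ry(pitch) Rx(roll)).
In Python, from station import arm gives the robot as it stands.
- The arm moves only by the tool move_arm, never from a script. Its argument "rows" is text: rows parted by semicolons, each of 7 numbers parted by spaces: the turn, a rotation vector about the tool's x, y, z in degrees, then the shift along the tool's x, y, z in m, then the finger opening in m, from 0 to 0.0876. A call has 1 to 8 rows; each row shifts and turns the commanded pose from where the row before left it, along the tool's axes as they then stand; what a row does not reach is not made up. A row lasts 1/8 s, in which the tool goes at most 62.5 mm and 10.7 degrees, less where a joint would pass 70% of its speed; a pose out of reach is approached as far as the arm can. A call is refused whole if a number of a shift passes 0.0625 or a number of a turn 10.7, either way. A call with a gripper value outside its range is refused whole. The fingers move at their own pace and stop on an object; "squeeze" is the grip in N (left out, the last holds). Time passes only in rows, so rows that do not move let the fingers close. It gives the time, the measured TCP pose, the force, the opening and the grip force at its end, in the units of the state.
- arm.get_state(): the state, without advancing time (a new reading comes with each control period).
- arm.grab_frame(name): name is "scene" or "top"; returns (picture, depth): 420x560x3 uint8, blue, green, red; 420x560 float32, m along the optical axis (not along the pixel's ray), 0 where there is no reading.
- arm.camera_model(name): a dict with "mtx" (3x3 intrinsics, pixels), "camera_from_world" (4x4, takes a point from world to camera coordinates). Camera axes: x right, y down, z forward; pixel columns grow to the right and rows downward; lengths in m; the calibration is good to about 2 mm. A picture is of the moment at which its call begins. camera_model takes no time and is no camera call.
- arm.job_done(): hands the job in; it is judged then, once.
The state is a dict: "t": time; "q": joint angles; "qd": joint speeds; "joint_efforts": joint torques, N m; "eef_pos": TCP position; "ee_rot": TCP orientation; "force": force on the tool from outside, world axes, zero at the start; "moment": the same for the moment, N m; "width": finger opening in m; "gripper_force": force on a finger pad.
Only numpy, scipy, OpenCV 4.12 (cv2) and the standard library are available. Lean on these libraries where they do the work, as an engineer would, in place of code of your own. Each camera call takes 0.05 s, during which the arm holds its last target. There are 200 camera calls.

### The job

Check the low, wide cup for cracks on the light box: keeping it upright, move it off its rest pad to the middle of the round glass and let go of it. Then switch the lamp on by pulling its knob straight out until it clicks into its detent, and take your hand off it for a good three seconds so that the lamp stays lit by itself. Then push the knob fully home again; do not strain the switch either way, and leave the tall mug, the saucers and the jar where they stand.

Things in the scene. Friction and masses are not known exactly. Their poses are not given: they have to be found in the camera images.
- lightbox: grey sheet-metal inspection light box, fixed, 220 mm deep (its x) by 430 wide (its y) by 88 high; origin at the centre of its underside, z up; its front face (x = -110 mm) looks towards the robot. The deck on top is flat and level: a round opal glass in the middle, a dark 160 x 95 mm rest pad 150 mm to either side of it, all flush
- glass (a point): centre of the round opal glass, 150 mm across, at deck height (88 mm above the counter)
- knob: the lamp's push-pull knob on the box's front (box y = -100 mm, 50 mm above the counter). It slides level along the box's x without turning. Its origin moves with it, on its axis; in the box's frame its x is -110 mm home (lamp off) and 14 to 31 mm further out in the detent (lamp on): where, depends on how the switch was set; it cannot be seen, only felt. Over 35 N along the axis strains it
- bush: the switch's steel bush, 24 mm across, standing 6 mm out of the box's front around the knob's neck, in a black rubber mount. Origin on the knob's axis in the front face (box x = -110 mm). It gives in the rubber by 1 mm for each 20 N along the axis and returns by itself; more than 1.7 mm strains the switch
- knob_back (a point): centre of the back of the knob's round black head, on the axis, 34 mm out from knob along the box's -x. The head is 60 mm across and 16 mm thick, flat behind, bevelled in front. Between it and the box's front runs a bare 14 mm thick neck, 34 mm long when home, the last 6 mm of it inside the bush
- knob_face (a point): centre of the front of the knob's head, 50 mm out from knob. Feel of the stroke: a light spring (3 to 4 N) draws it home; about 11 mm before the end the pull rises to about 14 N, gives way over the next 6 mm, and the knob clicks into the detent at a firm stop, where it stays. Let go short of that, it returns home. About 5 N pushes it out of the detent; the spring helps it home
- cup: the cup to check: white porcelain, low and wide, 100 mm across the rim, 62 high, foot 58 across, wall 4 mm, inner floor 6 mm up, inside 88 mm across at 34 mm up; about 260 g; a loop handle 11 mm thick reaches 84 mm from the axis along its +y, 15 to 58 mm up. Origin at the centre of its underside, z up. It starts on one of the two rest pads, the mug on the other
- mug: a tall white mug, 80 mm across and 105 mm high with a handle along its +y, standing on the other rest pad; bystander. Origin at the centre of its underside
- saucers: stack of four white saucers, 150 mm across and 40 mm high, on the counter past one end of the light box; bystander. Origin at the centre of its underside
- jar: closed white storage jar with a steel lid, 84 mm across and 120 mm high, on the counter past the other end of the light box; bystander. Origin at the centre of its underside
Mind the look-alikes: they are no part of the job. Leave any red look-alike of the cup alone.

How it is judged:
On the way, in this order (a step that is already met when the one before it is completed fails the run):
1. the cup stands upright and released in the middle of the glass (axis within 30 mm of its centre) (horizontal distance between cup and glass below 0.03 m and distance between cup and glass below 0.032 m and angle between cup's own z axis and vertical below 0.1 rad and linear speed of cup below 0.02 m/s and contact force between cup and the fingers below 0.2 N), for 0.3 s.
2. the knob stays out in its detent (at least 12 mm out), untouched by the robot, for 2.5 s, with the cup on the glass (x of knob in the frame of lightbox below -0.122 m and contact force between knob and the fingers below 0.2 N and contact force between knob and the arm below 0.2 N and horizontal distance between cup and glass below 0.03 m), for 2.5 s.
At the end, for the whole second after the job is handed in: the knob is fully home (within 2 mm) and the cup stands upright and at rest on the deck with its axis within 30 mm of the centre of the glass (x of knob in the frame of lightbox above -0.112 m and horizontal distance between cup and glass below 0.03 m and distance between cup and glass below 0.032 m and angle between cup's own z axis and vertical below 0.1 rad and linear speed of cup below 0.02 m/s); the robot touches nothing.
It fails at once if the switch is strained: its bush is forced more than 1.75 mm in or out in its rubber mount (about 35 N along the axis) (x of bush in the frame of lightbox above -0.10825 m or x of bush in the frame of lightbox below -0.11175 m).
It fails at once if the cup tips by more than 25 degrees (angle between cup's own z axis and vertical above 0.44 rad).
It fails at once if the mug is moved by more than 15 mm (distance of mug from where it was at the start of the episode above 0.015 m).
It fails at once if the saucers are moved by more than 15 mm (distance of saucers from where it was at the start of the episode above 0.015 m).
It fails at once if the jar is moved by more than 15 mm (distance of jar from where it was at the start of the episode above 0.015 m).
It also fails if it takes over 58 s, if anything falls off the work surface, if the arm or the gripper's body presses on something with over 40 N, if the wrist force passes 120 N, or if a joint passes its speed limit or range.

## Working session

There is one attempt and no reset: what is moved stays moved. The work goes in short steps, Python scripts to look and compute and a tool call to move; the robot and the scene stay as the last step left them, time stands still between calls to the robot, and variables do not carry over. Pictures are saved under pics/ and viewed, at most 10 in all, crops included, and the job is handed in when it is done.

Besides the shell and the picture viewer there is one more tool, called after "Call:" as name(argument=value, ...) on one line, values as JSON. move_arm: Moves the arm, as the interface text tells. Its arguments: {"type":"object","properties":{"rows":{"type":"string"},"squeeze":{"type":"number"}},"required":["rows"]}

```bash
mkdir -p pics; cat > h.py <<'E'
from station import arm
import numpy as np, cv2
def grab(n,save=None):
    im,d=arm.grab_frame(n)
    if save: cv2.imwrite('pics/'+save,im)
    np.savez('/tmp/'+n+'.npz',im=im,d=d)
    return im,d
def world(n,d):
    m=arm.camera_model(n);K=m['mtx'];T=np.linalg.inv(m['camera_from_world'])
    v,u=np.mgrid[:d.shape[0],:d.shape[1]]
    P=np.stack([(u-K[0,2])/K[0,0]*d,(v-K[1,2])/K[1,1]*d,d,np.ones_like(d)],-1)@T.T
    P=P[...,:3].copy();P[d==0]=np.nan
    return P
E
python3 - <<'E'
from h import *
for n in('scene','top'):
    im,d=grab(n,n+'0.png'); m=arm.camera_model(n)
    print(n,np.linalg.inv(m['camera_from_world'])[:3].round(3),m['mtx'].round(0))
s=arm.get_state();print(s)
E
```

```text
scene [[-0.139  0.539 -0.831  1.472]
 [ 0.99   0.088 -0.108  0.133]
 [ 0.015 -0.838 -0.546  0.719]] [[460.   0. 277.]
 [  0. 460. 210.]
 [  0.   0.   1.]]
top [[ 0.025 -0.976  0.218  0.209]
 [-1.    -0.024  0.009  0.017]
 [-0.004 -0.218 -0.976  1.54 ]] [[496.   0. 274.]
 [  0. 496. 208.]
 [  0.   0.   1.]]
{'t': 0.1, 'q': array([ 1.42908637e+00,  3.59324848e-01,  1.11113947e-02, -2.85280734e-04,
       -1.22407971e+00, -2.88122875e-01]), 'qd': array([ 0.00098009, -0.00153449,  0.00057744,  0.00123989, -0.00145631,
       -0.00029973]), 'joint_efforts': array([-1.36247138e-03, -5.84164488e+01,  2.93751079e+01,  7.01552555e+00,
        1.02153546e-02, -5.36985181e-05]), 'eef_pos': array([0.28112383, 0.61319379, 0.23369734]), 'ee_rot': array([ 3.14008130e+00, -1.68229360e-04, -4.29929849e-01]), 'force': array([-0.54336363, -0.08850231, -0.56956011]), 'moment': array([-0.01363801,  0.01497897, -0.02568403]), 'gripper_force': 0.0, 'width': 0.08796217912724863}
```

View pics/scene0.png

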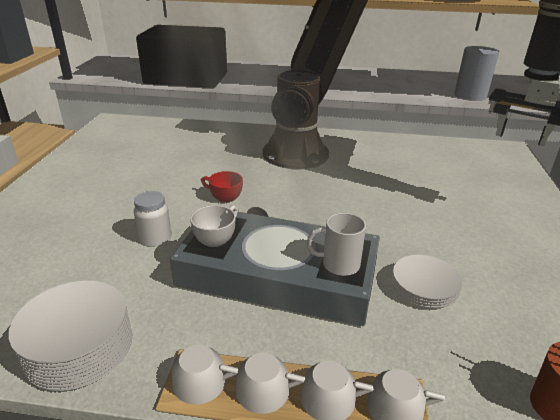

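View pics/top0.png

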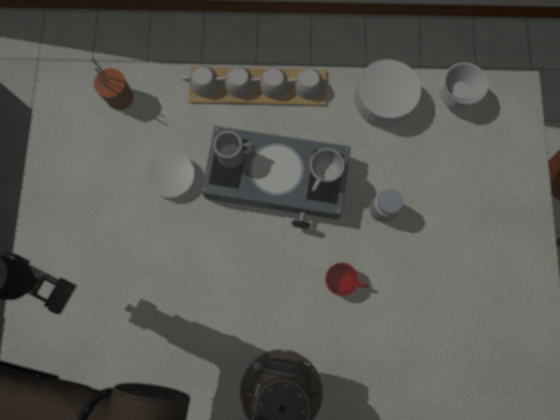

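The scene shows the white cup at (213,228) on the pad at the -y end, the mug at (343,245), and the knob behind it. In the top view, the cup is at (326,165) with its handle pointing down-left to (316,188), the glass is at (276,170), the knob at (302,222) and the red cup at (342,280).

```bash
python3 - <<'E'
from h import *
D={}
for n in('top','scene'):
    z=np.load('/tmp/'+n+'.npz'); P=world(n,z['d']); D[n]=(P,z['im'])
    m=(abs(P[...,2]-.088)<.006)&(P[...,0]>.35)&(P[...,0]<.8)&(abs(P[...,1])<.35)
    k,l,s,c=cv2.connectedComponentsWithStats(m.astype('uint8'))
    i=1+np.argmax(s[1:,4]); Q=P[l==i]
    r=cv2.minAreaRect((Q[:,:2]*1000).astype('float32'))
    print(n,'deck',s[i],np.median(Q[:,2]),r)
    # glass: bright deck
    g=(l==i)&(z['im'].min(-1)>(110)); 
    if g.sum()>50: print('glass rect',cv2.minAreaRect((P[g][:,:2]*1000).astype('float32')),g.sum())
    print('ground z',np.nanmedian(P[300:330,300:330,2]) if n=='top' else '')
    # high points on cup
    x,y=P[...,0],P[...,1]
    h=(P[...,2]>.138)&(P[...,2]<.16)&(x>.4)&(x<.8)&(y<-.02)&(y>-.3)
    Q=P[h]; print('cup rim pts',len(Q),Q.min(0),Q.max(0))
    if len(Q)>5: print(cv2.minEnclosingCircle((Q[:,:2]*1000).astype('float32')), cv2.fitEllipse((Q[:,:2]*1000).astype('float32')))
    for nm,(u,v) in {'knob':(302,222),'cup':(326,165),'handle':(316,188),'glass':(276,170)}.items() if n=='top' else {'knob':(257,212),'handle':(234,210),'glass':(275,248)}.items(): print(nm,P[v,u].round(3))
im=D['top'][1]; cv2.imwrite('pics/c1.png',cv2.resize(im[115:250,190:360],None,fx=4.4,fy=4.4,interpolation=cv2.INTER_CUBIC))
E
```

```text
top deck [ 202  126  149   89 7235] 0.08785543585375755 ((655.454345703125, 26.244918823242188), (429.5962829589844, 222.5979461669922), 82.10238647460938)
glass rect ((655.7809448242188, 19.368408203125), (135.5110626220703, 151.5423126220703), 83.34828186035156) 1346
ground z -0.0002175249821677605
cup rim pts 240 [ 0.58350513 -0.17115986  0.13803414] [ 0.70583082 -0.07396857  0.15587042]
((642.4697265625, -111.70477294921875), 64.95470428466797) ((649.9786376953125, -119.17630767822266), (91.40752410888672, 109.97952270507812), 60.274658203125)
knob [ 0.493 -0.054  0.08 ]
cup [ 0.667 -0.123  0.098]
handle [ 0.585 -0.091  0.134]
glass [0.651 0.028 0.088]
scene deck [ 170  212  210   90 8613] 0.08836487225711476 ((657.791259765625, 30.317459106445312), (429.31048583984375, 224.32583618164062), 82.1612548828125)
glass rect ((652.5704345703125, 34.924346923828125), (421.5519104003906, 212.5165252685547), 82.137939453125) 2158
ground z 
cup rim pts 529 [ 0.59116079 -0.16667081  0.13801822] [ 0.70664841 -0.06808361  0.15236814]
((647.39111328125, -108.26620483398438), 62.276947021484375) ((654.6578979492188, -115.83391571044922), (93.48724365234375, 102.85747528076172), 55.209678649902344)
knob [ 0.501 -0.046  0.07 ]
handle [ 0.596 -0.083  0.134]
glass [0.666 0.024 0.089]
```

View pics/c1.png

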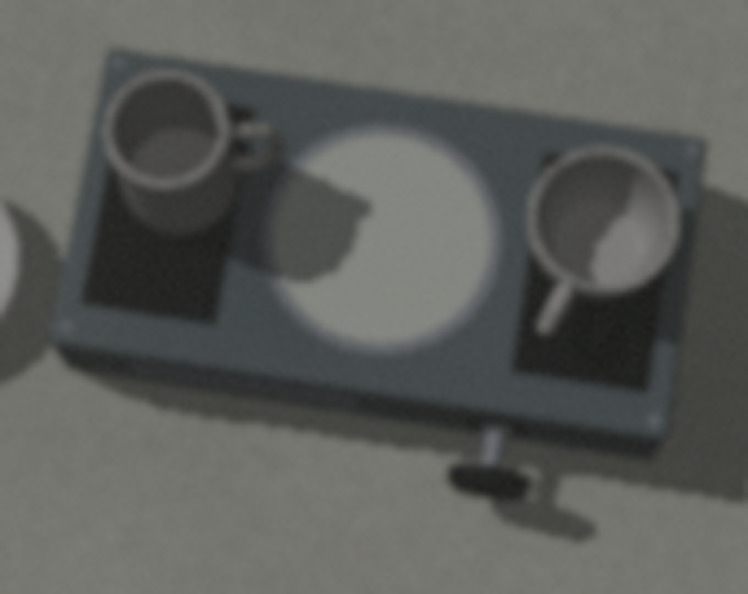

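The crop shows the cup rim centre at (604,220), the handle end at (546,328), the glass centre at (385,240), the knob head at (489,482) and the neck at (494,445).

```bash
cat >> h.py <<'E'
def px(n,u,v,z):
    m=arm.camera_model(n);K=m['mtx'];T=np.linalg.inv(m['camera_from_world'])
    r=T[:3,:3]@np.linalg.solve(K,[u,v,1.]);o=T[:3,3]
    return o+r*(z-o[2])/r[2]
C=np.array([.656,.028]); A=np.radians(-7.9)
BX=np.array([np.cos(A),np.sin(A)]);BY=np.array([-BX[1],BX[0]])
def box(p): d=np.asarray(p)[:2]-C; return np.array([d@BX,d@BY]).round(4)
def wld(x,y): return C+x*BX+y*BY
E
python3 - <<'E'
from h import *
f=lambda x,y:(190+x/4.4,115+y/4.4)
for nm,x,y,z in [('rim',604,220,.15),('handle',546,328,.14),('glass',385,240,.088),('head top',489,482,.05),('mughandle',272,150,.16),('rimL',528,220,.15),('rimR',680,220,.15)]:
    p=px('top',*f(x,y),z);print(nm,p.round(4),box(p))
for n in('top','scene'):
    z=np.load('/tmp/'+n+'.npz');P=world(n,z['d']);X=(P[...,:2]-C)@np.c_[BX,BY]
    q=(P[...,2]>.146)&(P[...,2]<.154)&(X[...,1]<-.06)&(X[...,1]>-.25)&(abs(X[...,0])<.12); Q=X[q]*1000
    from scipy.optimize import least_squares
    r=least_squares(lambda c:np.hypot(*(Q-c[:2]).T)-49,[10,-150],loss='soft_l1',f_scale=2).x
    print(n,'rim fit box mm',r,len(Q))
    q=(P[...,2]>.105)&(P[...,2]<.16)&(X[...,1]<-.22)&(X[...,1]>-.35)&(X[...,0]>-.15)&(X[...,0]<.05);Q=X[q]*1000
    print('jar',Q.min(0),Q.max(0),np.nanmax(P[...,2][q]))
    q=(P[...,2]>.03)&(P[...,2]<.085)&(X[...,1]<-.05)&(X[...,1]>-.15)&(X[...,0]<-.125)&(X[...,0]>-.2);Q=X[q]*1000
    print('knob',Q.min(0),Q.max(0),len(Q), np.percentile(Q,[5,50,95],axis=0))
print(wld(0,0))
E
```

```text
rim [ 0.6509 -0.1219  0.15  ] [ 0.0156 -0.1492]
handle [ 0.5785 -0.0847  0.14  ] [-0.0613 -0.1222]
glass [0.6526 0.0235 0.088 ] [-0.0028 -0.0049]
head top [ 0.4909 -0.0525  0.05  ] [-0.1524 -0.1024]
mughandle [0.6911 0.0998 0.16  ] [0.0249 0.076 ]
rimL [ 0.6497 -0.0714  0.15  ] [ 0.0074 -0.0993]
rimR [ 0.6521 -0.1724  0.15  ] [ 0.0237 -0.199 ]
top rim fit box mm [  18.23853404 -148.31412253] 130
jar [ -88.37815982 -349.99165135] [ -18.39597364 -313.75876357] 0.12803967832862106
knob [-159.60530214 -131.81258253] [-125.77703411  -73.21289066] 151 [[-158.67560208 -125.33059751]
 [-152.81004584 -101.72093078]
 [-130.22497219  -77.41422503]]
scene rim fit box mm [  19.74465121 -143.97011181] 249
jar [ -88.92101706 -349.63549913] [ -14.20790377 -308.38200149] 0.1228005025183273
knob [-155.6151482  -122.10538756] [-139.31544392  -69.65695142] 128 [[-152.35510247 -117.09963395]
 [-145.0057947   -95.36328828]
 [-141.82278155  -73.00031223]]
[0.656 0.028]
```

Call:
move_arm(rows="0 0 -8.36 0 0 -0.015 0.04; 0 0 -8.36 0 0 -0.015 0.04; 0 0 0 0.0314 0.0481 0 0.04; 0 0 0 0.0314 0.0481 0 0.04; 0 0 0 0.0314 0.0481 0 0.04; 0 0 0 0.0314 0.0481 0 0.04; 0 0 0 0.0314 0.0481 0 0.04; 0 0 0 0.0314 0.0481 0 0.04", squeeze=25)

```text
t: 1.1
eef_pos: [0.4285, 0.2999, 0.2644]
ee_rot: [3.141, 0.0, -0.138]
force: [0.8, 0.5, -0.3]
width: 0.0397
gripper_force: 0.0
```

Call:
move_arm(rows="0 0 0 0.0314 0.0481 0 0.04; 0 0 0 0.0314 0.0481 0 0.04; 0 0 0 0.0314 0.0481 0 0.04; 0 0 0 0.0314 0.0481 0 0.04; 0 0 0 0.0314 0.0481 0 0.04; 0 0 0 0.0314 0.0481 0 0.04; 0 0 0 0.0314 0.0481 0 0.04; 0 0 0 0.0314 0.0481 0 0.04")

```text
t: 2.1
eef_pos: [0.6245, -0.1157, 0.2642]
ee_rot: [-3.142, 0.001, -0.138]
force: [0.8, 0.6, -0.2]
width: 0.0398
gripper_force: 0.0
```

Call:
move_arm(rows="0 0 0 0.0302 0.0466 0.02 0.04; 0 0 0 0 0 0.05 0.04; 0 0 0 0 0 0 0.04")

```text
t: 2.48
eef_pos: [0.6446, -0.1646, 0.1897]
ee_rot: [3.141, 0.009, -0.14]
force: [-0.3, -0.6, 0.9]
width: 0.0402
gripper_force: 0.0
```

```bash
python3 - <<'E'
from h import *
s=arm.get_state();print(s['eef_pos'],box(s['eef_pos']))
im,d=grab('scene'); im2,d2=grab('top')
a=cv2.resize(im[150:300,140:300],None,fx=2.4,fy=2.4,interpolation=2)
b=cv2.resize(im2[110:230,250:378],None,fx=3,fy=3,interpolation=2)
cv2.imwrite('pics/g1.png',np.hstack([a[:360,:384],b]))
E
```

```text
[ 0.64462178 -0.1646171   0.18974373] [ 0.0152 -0.1924]
```

View pics/g1.png

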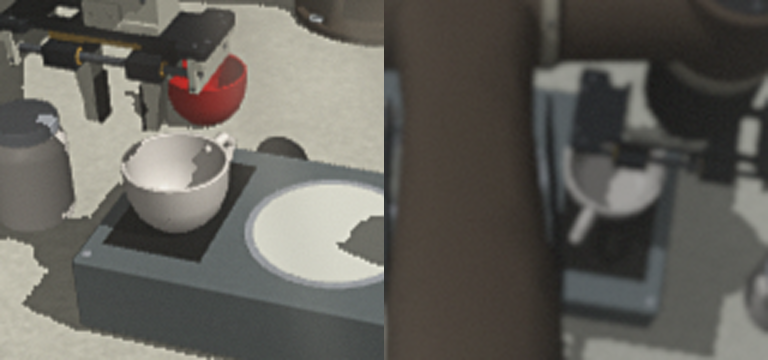

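The scene half shows the two fingers, near (95,120) and (150,128), straddling the cup's left rim at (122,170). I'll check the alignment along the line of sight by projection.

```bash
python3 - <<'E'
from h import *
m=arm.camera_model('scene')
s=arm.get_state();R=None
from scipy.spatial.transform import Rotation as Ro
R=Ro.from_euler('xyz',s['ee_rot']).as_matrix();p=s['eef_pos']
print(p,box(p))
for nm,o in {'f+y':(0,.02,.008),'f-y':(0,-.02,.008)}.items():
    w=p+R@np.array(o);c=m['camera_from_world']@np.r_[w,1];u=m['mtx']@c[:3];u=u[:2]/u[2];print(nm,u,(u-[140,150])*2.4)
z=np.load('/tmp/scene.npz');P=world('scene',z['d'])
# finger tips points
X=(P[...,:2]-C)@np.c_[BX,BY]
q=(P[...,2]>.178)&(P[...,2]<.2)&(X[...,1]<-.1)&(X[...,1]>-.27);Q=np.c_[X[q],P[q][:,2]]*1000
print(len(Q),np.percentile(Q,[2,25,50,75,98],axis=0).round(0))
E
```

```text
[ 0.64779894 -0.1641658   0.19545995] [ 0.0183 -0.1915]
f+y [183.28053491 197.42845549] [103.87328379 113.82829317]
f-y [200.10568684 200.27937055] [144.25364842 120.67048933]
348 [[-582. -225.  179.]
 [-576. -199.  186.]
 [-570. -164.  191.]
 [  24. -143.  195.]
 [  28. -104.  200.]]
```

Call:
move_arm(rows="0 0 0 0 0.002 0.035 0.04; 0 0 0 0 0 0.033 0.04; 0 0 0 0 0 0 0.04; 0 0 0 0 0 0 0.02; 0 0 0 0 0 0 0; 0 0 0 0 0 0 0; 0 0 0 0 0 0 0")

```text
t: 3.45
eef_pos: [0.6477, -0.166, 0.1275]
ee_rot: [-3.141, -0.001, -0.138]
force: [-2.4, 2.3, 7.1]
width: 0.0073
gripper_force: 23.1
```

Call:
move_arm(rows="0 0 0 0 0 0 0; 0 0 0 0 0 -0.01 0; 0 0 0 0 0 -0.02 0; 0 0 0 0 0 0 0; 0 0 0 0 0 0 0", squeeze=30)

```text
t: 4.08
eef_pos: [0.6467, -0.1662, 0.1556]
ee_rot: [-3.141, 0.001, -0.138]
force: [0.2, 1.3, -3.6]
width: 0.0054
gripper_force: 29.6
```

```bash
python3 - <<'E'
from h import *
s=arm.get_state();print(s['eef_pos'],s['force'],s['moment'],s['width'])
im,d=grab('scene')
cv2.imwrite('pics/g2.png',cv2.resize(im[130:300,120:360],None,fx=3,fy=3,interpolation=2))
E
```

```text
[ 0.64665493 -0.16621068  0.15562084] [ 0.22962948  1.28776117 -3.62747641] [-0.21460757 -0.01341529  0.01803899] 0.005394418607982148
```

View pics/g2.png

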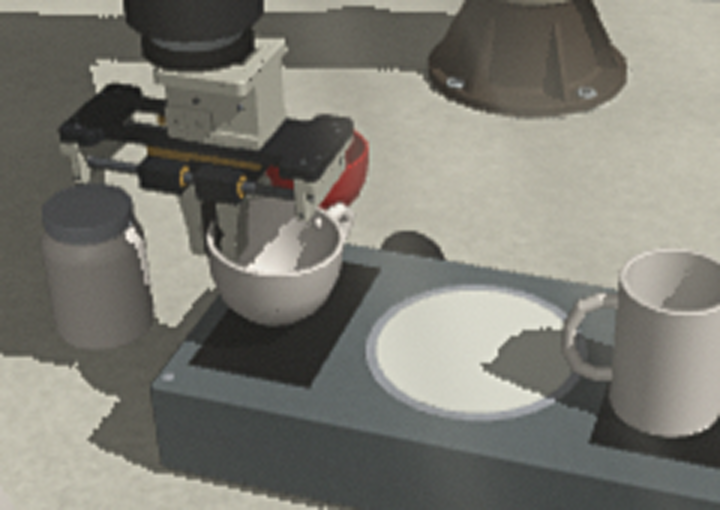

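The cup is lifted clear and nearly upright, the glass is free, and the mug's handle reaches (570,335), left of the mug.

Call:
move_arm(rows="0 0 0 -0.001 -0.0125 0 0; 0 0 0 -0.002 -0.025 0 0; 0 0 0 -0.002 -0.03 0 0; 0 0 0 -0.002 -0.03 0 0; 0 0 0 -0.002 -0.025 0 0; 0 0 0 -0.001 -0.015 0 0; 0 0 0 0 -0.009 0 0; 0 0 0 0 0 0.012 0")

```text
t: 5.12
eef_pos: [0.6583, -0.0193, 0.145]
ee_rot: [-3.141, -0.002, -0.137]
force: [-1.7, -0.7, -3.1]
width: 0.0053
gripper_force: 29.6
```

```bash
python3 - <<'E'
from h import *
s=arm.get_state();print(s['eef_pos'],box(s['eef_pos']),s['force'],s['width'])
im,d=grab('scene')
P=world('scene',d);X=(P[...,:2]-C)@np.c_[BX,BY]
q=(P[...,2]>.1)&(P[...,2]<.176)&(abs(X[...,0])<.11)&(X[...,1]>-.06)&(X[...,1]<.062)
Q=np.c_[X[q],P[q][:,2]]*1000
for a in range(-60,60,20):
    b=Q[(Q[:,1]>=a)&(Q[:,1]<a+20)]; print(a,len(b),b[:,2].max() if len(b) else '',b[:,2].min() if len(b) else '')
cv2.imwrite('pics/g3.png',cv2.resize(im[130:300,120:360],None,fx=3,fy=3,interpolation=2))
E
```

```text
[ 0.65832176 -0.01932127  0.14500168] [ 0.0088 -0.0466] [-1.65988592 -0.70216305 -3.07229821] 0.005315883888829582
-60 118 175.6970588360156 138.95586447951192
-40 355 175.75137826537113 109.32175061739157
-20 385 165.4130079742938 100.93269946940863
0 356 164.45964173422735 103.05553850763116
20 328 161.47635599542852 103.94424735685381
40 105 161.16659681587475 120.74991409507786
```

View pics/g3.png

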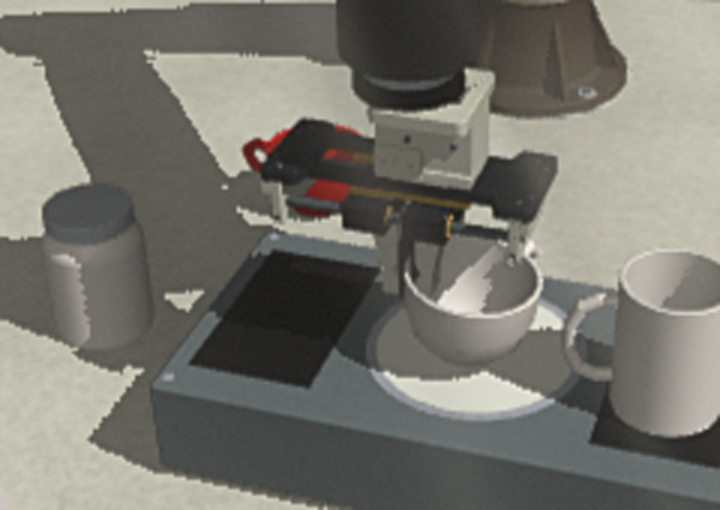

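The cup hangs over the glass, rim centre about (475,280), clear of the mug's handle.

Call:
move_arm(rows="0 0 0 0 0 0.007 0; 0 0 0 0 0 0.003 0; 0 0 0 0 0 0.002 0; 0 0 0 0 0 0 0")

```text
t: 5.68
eef_pos: [0.6578, -0.0203, 0.1334]
ee_rot: [3.141, -0.001, -0.138]
force: [-1.5, -2.7, 1.8]
width: 0.0056
gripper_force: 29.6
```

Call:
move_arm(rows="0 0 0 0 0 0.002 0; 0 0 0 0 0 0 0")

```text
t: 5.92
eef_pos: [0.6583, -0.0203, 0.1321]
ee_rot: [3.141, -0.002, -0.138]
force: [-2.7, -4.0, 8.3]
width: 0.0056
gripper_force: 29.7
```

Call:
move_arm(rows="0 0 0 0 0 0.001 0.012; 0 0 0 0 0 0 0.02; 0 0 0 0 0 0 0.036; 0 0 0 0 0 0 0.036; 0 0 0 0 0 -0.02 0.036; 0 0 0 0 0 -0.05 0.036; 0 0 0 0 0.01 -0.05 0.036; 0 0 0 0 0 0 0.036")

```text
t: 6.92
eef_pos: [0.6584, -0.0298, 0.2549]
ee_rot: [-3.14, -0.008, -0.138]
force: [0.8, 0.3, -1.0]
width: 0.0362
gripper_force: 0.0
```

```bash
python3 - <<'E'
from h import *
s=arm.get_state();print(s['eef_pos'],box(s['eef_pos']),s['force'],s['width'])
im,d=grab('scene')
P=world('scene',d);X=(P[...,:2]-C)@np.c_[BX,BY]
q=(P[...,2]>.146)&(P[...,2]<.154)&(abs(X[...,0])<.11)&(X[...,1]>-.07)&(X[...,1]<.062); Q=X[q]*1000
from scipy.optimize import least_squares
print(least_squares(lambda c:np.hypot(*(Q-c[:2]).T)-49,[10,0],loss='soft_l1',f_scale=2).x-[1.5,2.5],len(Q))
q=(P[...,2]>.1)&(P[...,2]<.16)&(abs(X[...,0])<.11)&(X[...,1]>-.06)&(X[...,1]<.062)
Q=np.c_[X[q],P[q][:,2]]*1000
for a in range(-60,60,20):
    b=Q[(Q[:,1]>=a)&(Q[:,1]<a+20)]; print(a,len(b),np.percentile(b[:,2],98) if len(b) else '')
h=Q[Q[:,0]<-50];print('handle',len(h),h.mean(0) if len(h) else '', h.min(0) if len(h) else '')
cv2.imwrite('pics/g4.png',cv2.resize(im[130:300,120:360],None,fx=3,fy=3,interpolation=2))
E
```

```text
[ 0.65844289 -0.02981795  0.25485355] [ 0.0104 -0.0569] [ 0.77539705  0.31899218 -0.99667121] 0.03620795230149261
[10.20324022 -4.96588653] 256
-60 153 151.13731203867707
-40 325 150.78672525245025
-20 337 150.02239027617412
0 338 150.72277575655585
20 318 150.87523975381478
40 78 151.45360808376878
handle 24 [-55.8193672   27.74223076 134.32745554] [-63.41332656  18.88265117 122.07569205]
```

View pics/g4.png

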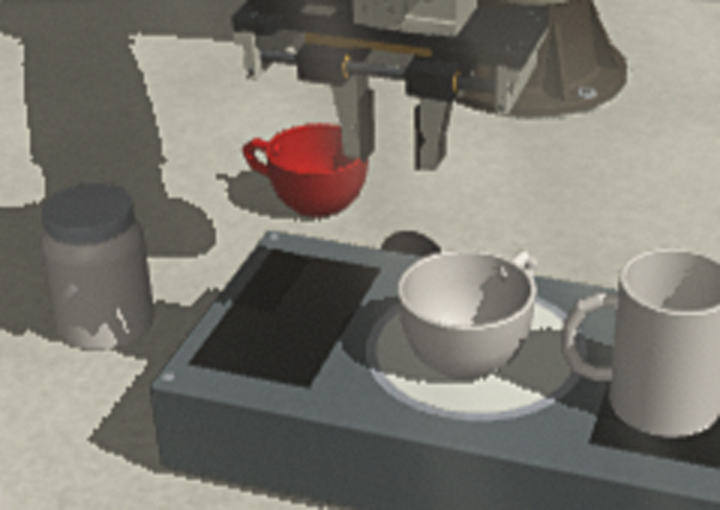

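The cup stands upright on the glass at about box (10, -5) mm, with its rim level at 151 mm, and the fingers are clear above it. Next is the knob.

Call:
move_arm(rows="0 0 0 -0.0467 0.0143 0 0.04; 0 0 0 -0.0467 0.0143 0 0.04; 0 0 0 -0.0467 0.0143 0.02 0.04; 0 0 0 0 0 0.04 0.04; 0 0 0 0 0 0.05 0.04; 0 0 0 0 0 0 0.04; 0 0 0 0 0 0 0.04")

```text
t: 7.85
eef_pos: [0.5123, -0.0528, 0.1405]
ee_rot: [3.141, -0.0, -0.137]
force: [0.4, -0.6, 1.3]
width: 0.0401
gripper_force: 0.0
```

```bash
python3 - <<'E'
from h import *
s=arm.get_state();print(s['eef_pos'],box(s['eef_pos']),s['ee_rot'],s['force'],s['width'])
im,d=grab('top');im2,d2=grab('scene')
a=cv2.resize(im[160:260,250:375],None,fx=3.2,fy=3.2,interpolation=2)[:320,:390]
b=cv2.resize(im2[130:230,200:325],None,fx=3.2,fy=3.2,interpolation=2)[:320,:390]
cv2.imwrite('pics/k1.png',np.hstack([a,b]))
E
```

```text
[ 0.51227047 -0.05276589  0.14051705] [-0.1313 -0.0998] [ 3.14111817e+00 -4.20089313e-04 -1.37457738e-01] [ 0.42812031 -0.55219194  1.30630768] 0.04010561946617587
```

View pics/k1.png

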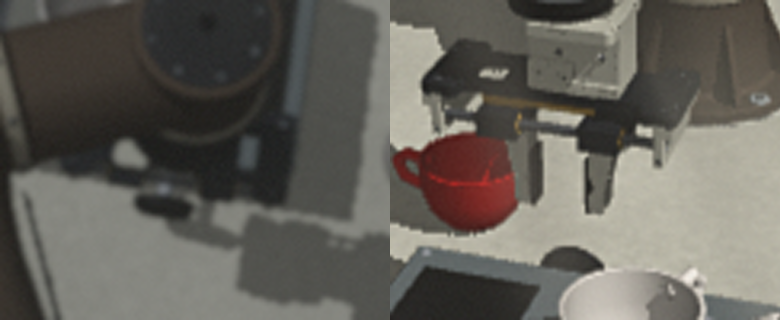

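The left half (top) shows the knob head at (163,203), just below the gripper. The right half (scene) shows the head at (572,258), below and midway between the fingers at (528,200) and (598,210).

Call:
move_arm(rows="0 0 0 0.001 0 0.03 0.04; 0 0 0 0 0 0.025 0.04; 0 0 0 0 0 0.015 0.04; 0 0 0 0 0 0 0.04")

```text
t: 8.45
eef_pos: [0.5125, -0.053, 0.0695]
ee_rot: [3.141, 0.001, -0.138]
force: [-0.3, 0.0, -0.1]
width: 0.0403
gripper_force: 0.0
```

Tips are now 18 mm below the head's top with no contact. Next: go deeper, then close to about 20 mm.

Call:
move_arm(rows="0 0 0 0 0 0.015 0.04; 0 0 0 0 0 0.01 0.03; 0 0 0 0 0 0 0.02; 0 0 0 0 0 0 0.02; 0 0 0 0 0 0 0.02")

```text
t: 9.07
eef_pos: [0.5128, -0.0529, 0.0449]
ee_rot: [-3.141, -0.001, -0.138]
force: [1.1, 0.0, 0.3]
width: 0.0204
gripper_force: 0.0
```

Call:
move_arm(rows="0 0 0 -0.002 0 0 0.02; 0 0 0 -0.002 0 0 0.02; 0 0 0 -0.002 0 0 0.02; 0 0 0 0 0 0 0.02")

```text
t: 9.57
eef_pos: [0.507, -0.052, 0.0449]
ee_rot: [-3.141, -0.001, -0.138]
force: [4.4, -0.3, -0.1]
width: 0.02
gripper_force: 1.9
```

Call:
move_arm(rows="0 0 0 -0.002 0 0 0.02; 0 0 0 -0.001 0 0 0.02; 0 0 0 0 0 0 0.02")

```text
t: 9.95
eef_pos: [0.5039, -0.0516, 0.0448]
ee_rot: [-3.141, -0.001, -0.138]
force: [3.2, 0.6, 2.2]
width: 0.0199
gripper_force: 1.9
```

Call:
move_arm(rows="0 0 0 -0.002 0 0 0.02; 0 0 0 -0.001 0 0 0.02; 0 0 0 0 0 0 0.02")

```text
t: 10.32
eef_pos: [0.5007, -0.0512, 0.0447]
ee_rot: [-3.141, -0.0, -0.138]
force: [4.4, -0.1, 3.7]
width: 0.02
gripper_force: 2.1
```

Call:
move_arm(rows="0 0 0 -0.002 0 0 0.02; 0 0 0 0 0 0 0.02")

```text
t: 10.58
eef_pos: [0.4985, -0.0509, 0.0446]
ee_rot: [-3.141, -0.0, -0.138]
force: [3.6, 0.6, 3.5]
width: 0.0201
gripper_force: 2.1
```

Call:
move_arm(rows="0 0 0 -0.002 0 0 0.02; 0 0 0 0 0 0 0.02")

```text
t: 10.82
eef_pos: [0.4968, -0.0507, 0.0446]
ee_rot: [-3.141, -0.0, -0.138]
force: [5.1, -0.6, 2.7]
width: 0.0199
gripper_force: 2.6
```

Call:
move_arm(rows="0 0 0 -0.002 0 0 0.02; 0 0 0 0 0 0 0.02")

```text
t: 11.08
eef_pos: [0.4956, -0.0505, 0.0447]
ee_rot: [-3.141, -0.002, -0.138]
force: [7.2, -2.6, 0.2]
width: 0.0197
gripper_force: 4.3
```

Call:
move_arm(rows="0 0 0 -0.002 0 0 0.02; 0 0 0 0 0 0 0.02")

```text
t: 11.32
eef_pos: [0.4944, -0.0502, 0.0448]
ee_rot: [-3.141, -0.003, -0.138]
force: [11.2, -3.2, -2.7]
width: 0.0196
gripper_force: 5.8
```

Call:
move_arm(rows="0 0 0 -0.0015 0 0 0.02; 0 0 0 0 0 0 0.02")

```text
t: 11.58
eef_pos: [0.4934, -0.0501, 0.0448]
ee_rot: [-3.141, -0.004, -0.138]
force: [12.9, -5.5, -3.8]
width: 0.0199
gripper_force: 6.6
```

Call:
move_arm(rows="0 0 0 -0.001 0 0 0.02; 0 0 0 0 0 0 0.02")

```text
t: 11.82
eef_pos: [0.4925, -0.0499, 0.0448]
ee_rot: [-3.141, -0.004, -0.137]
force: [13.0, -6.1, -4.3]
width: 0.0202
gripper_force: 6.9
```

Call:
move_arm(rows="0 0 0 -0.001 0 0 0.02; 0 0 0 0 0 0 0.02")

```text
t: 12.08
eef_pos: [0.4914, -0.0498, 0.0448]
ee_rot: [-3.141, -0.004, -0.138]
force: [12.5, -4.4, -3.0]
width: 0.0201
gripper_force: 6.4
```

Past the peak now, so I'll continue in 1 mm steps to the click and stop.

Call:
move_arm(rows="0 0 0 -0.001 0 0 0.02; 0 0 0 0 0 0 0.02")

```text
t: 12.32
eef_pos: [0.4897, -0.0496, 0.0448]
ee_rot: [-3.141, -0.002, -0.138]
force: [9.2, -2.9, -0.7]
width: 0.0202
gripper_force: 4.9
```

Call:
move_arm(rows="0 0 0 -0.001 0 0 0.02; 0 0 0 0 0 0 0.02")

```text
t: 12.58
eef_pos: [0.4878, -0.0494, 0.0446]
ee_rot: [-3.141, -0.001, -0.138]
force: [7.1, -1.3, 0.8]
width: 0.0198
gripper_force: 3.2
```

Call:
move_arm(rows="0 0 0 -0.001 0 0 0.02; 0 0 0 0 0 0 0.02")

```text
t: 12.82
eef_pos: [0.4856, -0.0494, 0.0443]
ee_rot: [3.141, 0.001, -0.138]
force: [3.5, 1.3, 2.1]
width: 0.0202
gripper_force: 1.4
```

Call:
move_arm(rows="0 0 0 -0.001 0 0 0.02; 0 0 0 0 0 0 0.02")

```text
t: 13.08
eef_pos: [0.4832, -0.0496, 0.0438]
ee_rot: [3.141, 0.003, -0.139]
force: [0.9, 0.3, -0.5]
width: 0.0201
gripper_force: 0.0
```

Call:
move_arm(rows="0 0 0 -0.001 0 0 0.02; 0 0 0 0 0 0 0.02")

```text
t: 13.32
eef_pos: [0.4836, -0.0492, 0.0443]
ee_rot: [3.141, 0.001, -0.138]
force: [0.6, 0.3, 0.8]
width: 0.0199
gripper_force: 0.0
```

Call:
move_arm(rows="0 0 0 -0.001 0 0 0.02; 0 0 0 0 0 0 0.02")

```text
t: 13.58
eef_pos: [0.4832, -0.0489, 0.0446]
ee_rot: [3.142, 0.0, -0.138]
force: [-0.3, 0.7, -1.3]
width: 0.02
gripper_force: 0.0
```

Call:
move_arm(rows="0 0 0 -0.001 0 0 0.02; 0 0 0 0 0 0 0.02")

```text
t: 13.82
eef_pos: [0.4828, -0.0487, 0.0447]
ee_rot: [-3.141, -0.001, -0.138]
force: [2.1, -1.1, -2.0]
width: 0.02
gripper_force: 1.5
```

Call:
move_arm(rows="0 0 0 -0.001 0 0 0.02; 0 0 0 0 0 0 0.02")

```text
t: 14.08
eef_pos: [0.4826, -0.0485, 0.0449]
ee_rot: [-3.141, -0.002, -0.138]
force: [4.9, -3.2, -3.6]
width: 0.0201
gripper_force: 3.0
```

Call:
move_arm(rows="0 0 0 -0.001 0 0 0.02; 0 0 0 0 0 0 0.02")

```text
t: 14.32
eef_pos: [0.4824, -0.0484, 0.0451]
ee_rot: [-3.141, -0.004, -0.137]
force: [7.9, -4.5, -4.9]
width: 0.02
gripper_force: 4.4
```

The firm stop is felt: 1 mm commanded gives 0.2 mm of motion. The knob is in its detent, so I'll open, back off and rise, and wait out the three seconds.

Call:
move_arm(rows="0 0 0 0.003 0 0 0.02; 0 0 0 0.004 0 0 0.03; 0 0 0 0.005 0 0 0.04; 0 0 0 0 0 0 0.04; 0 0 0 0 0 -0.02 0.04; 0 0 0 0 0 -0.05 0.04; 0 0 0 0 0 -0.03 0.04; 0 0 0 0 0 0 0.04")

```text
t: 15.32
eef_pos: [0.4936, -0.0498, 0.1471]
ee_rot: [-3.14, -0.005, -0.138]
force: [0.5, -0.3, -0.8]
width: 0.0401
gripper_force: 0.0
```

```bash
python3 - <<'E'
from h import *
s=arm.get_state();print(s['eef_pos'],box(s['eef_pos']),s['force'],s['width'])
im,d=grab('top');im2,d2=grab('scene')
for n,dd in(('top',d),('scene',d2)):
    P=world(n,dd);X=(P[...,:2]-C)@np.c_[BX,BY]
    q=(P[...,2]>.03)&(P[...,2]<.085)&(X[...,1]<-.05)&(X[...,1]>-.15)&(X[...,0]<-.125)&(X[...,0]>-.22);Q=X[q]*1000
    print('knob',len(Q), np.percentile(Q,[5,50,95],axis=0).round(0) if len(Q) else '')
E
```

```text
[ 0.4935643  -0.04979148  0.14705375] [-0.1502 -0.0994] [ 0.51620255 -0.33846601 -0.82951326] 0.04005232677442364
knob 154 [[-187. -126.]
 [-180. -102.]
 [-155.  -78.]]
knob 237 [[-179. -121.]
 [-172.  -96.]
 [-166.  -72.]]
```

The knob is out by about 27 mm and staying there. I'll move in front of it while waiting.

Call:
move_arm(rows="0 0 0 -0.031 0 0 0; 0 0 0 -0.031 0 0 0; 0 0 0 0 0 0 0; 0 0 0 0 0 0 0; 0 0 0 0 0 0 0; 0 0 0 0 0 0 0; 0 0 0 0 0 0 0; 0 0 0 0 0 0 0")

```text
t: 16.42
eef_pos: [0.4309, -0.0417, 0.1445]
ee_rot: [3.142, 0.0, -0.138]
force: [0.9, 0.2, -0.5]
width: 0.0004
gripper_force: 0.0
```

Call:
move_arm(rows="0 0 0 0 0 0 0; 0 0 0 0 0 0 0; 0 0 0 0 0 0 0; 0 0 0 0 0 0 0; 0 0 0 0 0 0 0; 0 0 0 0 0 0 0; 0 0 0 0 0 0 0; 0 0 0 0 0 0 0")

```text
t: 17.42
eef_pos: [0.4308, -0.0416, 0.1446]
ee_rot: [-3.142, 0.0, -0.138]
force: [0.9, 1.2, -1.7]
width: 0.0003
gripper_force: 0.0
```

Call:
move_arm(rows="0 0 0 0 0 0 0; 0 0 0 0 0 0 0; 0 0 0 0 0 0 0; 0 0 0 0 0 0 0; 0 0 0 0 0 0 0; 0 0 0 0 0 0 0; 0 0 0 0 0 0 0; 0 0 0 0 0 0 0")

```text
t: 18.42
eef_pos: [0.4308, -0.0416, 0.1446]
ee_rot: [-3.142, -0.0, -0.138]
force: [0.2, -0.2, 0.2]
width: 0.0005
gripper_force: 0.0
```

Call:
move_arm(rows="0 0 0 0 0 0 0; 0 0 0 0 0 0 0; 0 0 0 0 0 0 0; 0 0 0 0 0 0.03 0; 0 0 0 0 0 0.05 0; 0 0 0 0 0 0.02 0; 0 0 0 0 0 0 0; 0 0 0 0 0 0 0")

```text
t: 19.42
eef_pos: [0.4315, -0.0414, 0.0454]
ee_rot: [-3.141, -0.001, -0.138]
force: [0.8, 0.1, 0.2]
width: 0.0005
gripper_force: 0.0
```

Call:
move_arm(rows="0 0 0 0.004 0 0 0; 0 0 0 0.004 0 0 0; 0 0 0 0.003 0 0 0; 0 0 0 0.002 0 0 0; 0 0 0 0.002 0 0 0; 0 0 0 0 0 0 0")

```text
t: 20.18
eef_pos: [0.4453, -0.0438, 0.0444]
ee_rot: [3.141, 0.001, -0.138]
force: [-2.3, -0.1, -0.6]
width: 0.0008
gripper_force: 0.6
```

Call:
move_arm(rows="0 0 0 0.0015 0 0 0; 0 0 0 0.0015 0 0 0; 0 0 0 0 0 0 0")

```text
t: 20.55
eef_pos: [0.4475, -0.0442, 0.0443]
ee_rot: [3.141, 0.002, -0.138]
force: [-4.7, 2.6, 1.4]
width: 0.0002
gripper_force: 2.3
```

Call:
move_arm(rows="0 0 0 0.0015 0 0 0; 0 0 0 0.0015 0 0 0; 0 0 0 0 0 0 0")

```text
t: 20.92
eef_pos: [0.4523, -0.0444, 0.0447]
ee_rot: [-3.141, -0.001, -0.138]
force: [-0.3, -1.5, -0.7]
width: 0.0006
gripper_force: 0.0
```

The knob has left the detent. I'll follow it home gently.

Call:
move_arm(rows="0 0 0 0.003 0 0 0; 0 0 0 0.003 0 0 0; 0 0 0 0.003 0 0 0; 0 0 0 0.003 0 0 0; 0 0 0 0.003 0 0 0; 0 0 0 0 0 0 0")

```text
t: 21.68
eef_pos: [0.4666, -0.0466, 0.0445]
ee_rot: [3.142, 0.0, -0.138]
force: [-1.0, 0.2, -1.0]
width: 0.0002
gripper_force: 0.0
```

Call:
move_arm(rows="0 0 0 0.002 0 0 0; 0 0 0 0 0 0 0")

```text
t: 21.92
eef_pos: [0.4685, -0.0468, 0.0446]
ee_rot: [-3.142, -0.0, -0.138]
force: [0.3, 0.2, 0.5]
width: 0.0007
gripper_force: 0.0
```

Call:
move_arm(rows="0 0 0 0.0015 0 0 0; 0 0 0 0 0 0 0")

```text
t: 22.18
eef_pos: [0.47, -0.047, 0.0446]
ee_rot: [-3.142, -0.0, -0.138]
force: [-0.6, 0.5, 0.0]
width: 0.0004
gripper_force: 0.0
```

Call:
move_arm(rows="0 0 0 0.0015 0 0 0; 0 0 0 0 0 0 0")

```text
t: 22.42
eef_pos: [0.4715, -0.0472, 0.0446]
ee_rot: [-3.142, -0.0, -0.138]
force: [0.1, 0.1, 0.5]
width: 0.0001
gripper_force: 0.0
```

Call:
move_arm(rows="0 0 0 0.001 0 0 0; 0 0 0 0 0 0 0")

```text
t: 22.68
eef_pos: [0.4725, -0.0474, 0.0446]
ee_rot: [3.142, -0.0, -0.138]
force: [-0.4, 0.3, -0.5]
width: 0.0006
gripper_force: 0.0
```

Call:
move_arm(rows="0 0 0 0.001 0 0 0; 0 0 0 0 0 0 0")

```text
t: 22.92
eef_pos: [0.4732, -0.0475, 0.0445]
ee_rot: [3.142, 0.0, -0.138]
force: [-1.5, 0.5, 0.3]
width: 0.0004
gripper_force: 0.3
```

Call:
move_arm(rows="0 0 0 0.001 0 0 0; 0 0 0 0 0 0 0")

```text
t: 23.18
eef_pos: [0.4736, -0.0477, 0.0444]
ee_rot: [3.141, 0.001, -0.138]
force: [-4.0, 1.6, 1.2]
width: 0.0005
gripper_force: 2.1
```

Call:
move_arm(rows="0 0 0 0.001 0 0 0; 0 0 0 0 0 0 0")

```text
t: 23.42
eef_pos: [0.4739, -0.0479, 0.0442]
ee_rot: [3.141, 0.002, -0.138]
force: [-7.0, 3.5, 3.8]
width: 0.0005
gripper_force: 3.5
```

It is firm at home. I'll back off, rise and check.

Call:
move_arm(rows="0 0 0 -0.005 0 0 0; 0 0 0 -0.02 0 0 0; 0 0 0 -0.02 0 -0.03 0; 0 0 0 0 0 -0.05 0; 0 0 0 0 0 -0.05 0; 0 0 0 -0.03 -0.06 0 0; 0 0 0 -0.02 -0.06 0 0; 0 0 0 0 0 0 0")

```text
t: 24.42
eef_pos: [0.3996, 0.0829, 0.1755]
ee_rot: [-3.139, -0.003, -0.132]
force: [0.0, 0.6, 0.6]
width: 0.0005
gripper_force: 0.0
```

```bash
python3 - <<'E'
from h import *
s=arm.get_state();print(s['t'],s['eef_pos'],s['force'],s['width'])
im,d=grab('top');im2,d2=grab('scene')
for n,dd in(('top',d),('scene',d2)):
    P=world(n,dd);X=(P[...,:2]-C)@np.c_[BX,BY]
    q=(P[...,2]>.03)&(P[...,2]<.085)&(X[...,1]<-.05)&(X[...,1]>-.15)&(X[...,0]<-.125)&(X[...,0]>-.22);Q=X[q]*1000
    print('knob',len(Q), np.percentile(Q,[5,50,95],axis=0).round(0) if len(Q) else '')
cv2.imwrite('pics/f.png',cv2.resize(im2[130:300,120:360],None,fx=3,fy=3,interpolation=2))
E
```

```text
24.425 [0.39958312 0.08290662 0.17546285] [0.01237383 0.60979522 0.58754036] 0.0004916073740528219
knob 152 [[-158. -125.]
 [-152. -102.]
 [-129.  -77.]]
knob 116 [[-151. -117.]
 [-145.  -97.]
 [-141.  -77.]]
```

View pics/f.png

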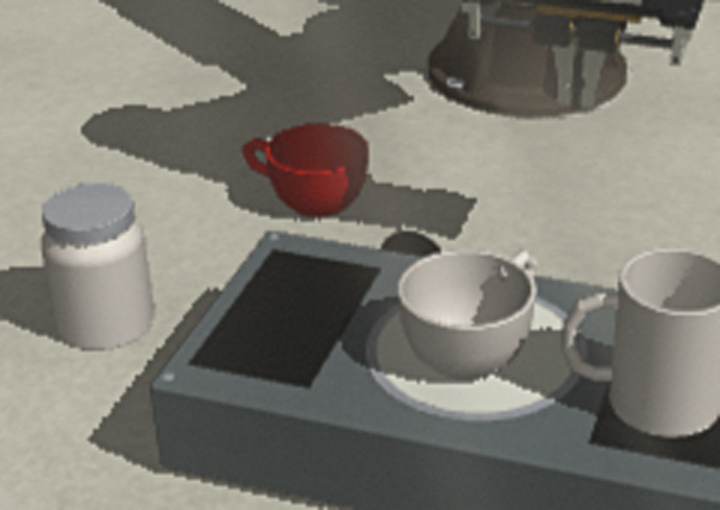

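The cup stands on the glass at (467,310), the knob is home at (410,243) and the bystanders haven't moved. Handing in.

```bash
python3 -c "
from station import arm
print(arm.job_done())"
```

```text
the job is handed in; nothing more can be done
None
```

I handed the job in at about 24.5 s: the cup stands upright near the middle of the glass, the lamp switch held in its detent with the hand off for over 3 s, the knob is back home, and nothing else was moved; the judge's verdict was not shown.

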